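Clamp a breaker in the spring-jaw printing nest

ROBOT

A 6-joint arm with a two-finger parallel gripper is mounted at the origin on a cart in front of the work surface, level with it; the furniture and walls round the work are solid. World frame = base frame: x ahead of the robot, y to its left, z up, the work surface at z = 0. Lengths are in m, angles in degrees, forces in N, time in s.
With the tool pointing down it reaches from about 0.325 to 0.85 m from the base axis. Payload 15.5 kg.
Tool frame: the origin (TCP) lies at the very end of the fingers, on their centre line; the grasp point (between the pads) lies arm.grip_depth behind it (arm.grip_depth is the distance from the TCP to the grasp point, in m); z points along the fingers, y is the line along which they close (so a half turn about z gives the same grasp; the last joint's range is limited). The gripper opens to 91 mm and grips with 3 to 60 N. Pads are 32 mm wide; open, the fingers measure 118 mm over their backs; the gripper's body (76 mm by 178 mm) begins 60 mm behind the grasp point.
Start: joints at [60.418, 28.281, 77.091, -0, 74.628, -5.472], TCP at [0.255, 0.57, 0.214] pointing down, gripper open.
Joint ranges: [-166.48, 166.48], [-47.26, 123.95], [12.59, 153.08], [-70.14, 250.14], [6.76, 159.57], [-176.63, 176.63]. Speed limits (degrees/s): [108.29, 108.29, 147.25, 172.46, 172.46, 172.46].

INTERFACE

Orientations are given as a 3x3 rotation matrix whose columns are the frame's x, y, z axes.
In Python, from rig import arm gives the robot as it stands. Calls block until the motion is done:
- arm.move_to(position, orientation): joint-space move of the TCP to a pose.
- arm.move_l(position, orientation=None, feed=0.15): straight line of the TCP; orientation=None keeps the orientation; feed is the mean speed in m/s.
- arm.move_joints(angles): joint-space move.
- arm.grip(opening): finger opening in m; the grip force is fixed at half the most; returns when the fingers have stopped.
- arm.sleep(seconds).
- arm.solve_ik(position, orientation): joint angles nearest the present ones, or None.
- arm.snapshot(name): name is "scene" or "top" or "wrist"; returns the picture (384x512x3 uint8, red, green, blue); there is no depth.
- arm.get_calibration(name): a dict with "intrinsics" (3x3 intrinsics, pixels), "cam_to_world" (4x4, takes a point from camera to world coordinates). Camera axes: x right, y down, z forward; pixel columns grow to the right and rows downward; lengths in m; the calibration is good to about 2 mm. A picture is of the moment at which its call begins: read the wrist's pose just before it. get_calibration takes no time and is no camera call; for the wrist camera it gives the pose at the moment of the call.
A pose or a line that the arm cannot do raises arm.Unreachable and nothing moves.
- arm.sign_off(): hands the job in; it is judged then, once.
Readings, each from a call of its own:
- arm.current_t(): time.
- arm.current_joint_positions(): joint angles.
- arm.current_dq(): joint speeds.
- arm.current_tau(): joint torques, N m.
- arm.current_ee_pos(): TCP position.
- arm.current_tool_rot(): TCP orientation.
- arm.current_force(): force on the tool from outside, world axes, zero at the start.
- arm.current_torque(): the same for the moment, N m.
- arm.current_width(): finger opening in m.
- arm.current_grasp_force(): force on a finger pad.
Only numpy, scipy, OpenCV 4.12 (cv2) and the standard library are available. Lean on these libraries where they do the work, as an engineer would, in place of code of your own. Each camera call takes 0.05 s, during which the arm holds its last target. There are 200 camera calls.

TASK

Get the wide two-pole breaker ready for printing: draw the nest's sprung jaw out by its bar handle until it catches and stays open by itself, then stand the breaker, switch levers up, in the nest between the guide cheeks and let go of it. Then twist the release knob clockwise right to its stop and let it spring back, so that the jaw closes and holds the breaker against the fixed stop; leave the slim breakers standing where they are.

Things in the scene. Friction and masses are not known exactly. Their poses are not given: they have to be found in the camera images.
- nest_fixture: Printing nest bolted to the bench: aluminium base 120 x 190 x 14 mm with a steel nest, sprung jaw and knob. Origin on the bench top. Its +y is the way the jaw is drawn open (roughly the robot's left), +x roughly away from the robot. In this frame the knob's axis is at x -47, y 100 mm; bearing block and cover plate span y 86 to 128 mm, top at z 48 mm
- nest_floor (a point): point on the nest floor (18 mm above the bench) where the middle of the clamped breaker's underside ends up; axes as the fixture. Fixed stop: face at y = -40 mm, 30 mm high. Two guide cheeks along y from -38 to +20 mm, inner faces at x = -21 and +21 mm, flared lips up to 25 mm above the floor and out to x = +-32 mm
- bail_grip (a point): middle of the jaw's bar handle: a level round bar, 12 mm thick, 76 mm long, lying along the fixture's x at the ends of two 10 mm rods 54 mm apart; its centre is 34 mm above the bench, with 40 mm free between bar and cover plate while the jaw is closed. It moves with the jaw; axes as the fixture
- clamp_jaw (a joint): travel of the sprung jaw (m) along the fixture's +y: 0 = closed on nothing, stop at 0.052; a spring shuts it (4 to 9 N). Steel block 68 mm wide, 30 mm high; its face is at fixture y = 27 mm + travel, so it meets an 80 mm breaker at the fixed stop at 0.013. Drawn to its stop, it is caught by a pawl under the knob and then stays open at about 0.044
- knob_grip (a point): grip point of the release knob on its vertical axis: black wing grip, 56 mm long, 13 mm thick, from 56 to 85 mm above the bench; the point is 76 mm above the bench. x axis = along the wing; at rest the wing lies along the fixture's x
- release_knob (a joint): turn of the release knob (rad): 0 = at rest, grows clockwise seen from above, stop at 0.9. A spring (0.03 N m at rest, 0.10 N m at the stop) turns it back. It lets go of the jaw at about 0.6; the jaw pushes it aside for a moment while being drawn open
- breaker: wide two-pole circuit breaker, light grey, two orange switch levers joined on top; 83 mm long (along x; the solid body runs from -41 to +39 mm), 36 mm wide (y), 71 mm high with the levers. Full length up to 46 mm height, 45 mm long above that, to 63 mm. 0.2 kg. Origin at the middle of its underside, z up. Either way round in the nest is right
- slim_breaker_a: slim one-pole circuit breaker, one lever, 83 x 18 x 71 mm; bystander. Origin at the middle of its underside
- slim_breaker_b: slim one-pole circuit breaker like the other; bystander. Origin at the middle of its underside

How it is judged:
By the outcome, as a careful person would: the job done as asked, in the order asked, and still so for the second after the job is handed in, with the robot touching nothing.
It also fails if it takes over 54 s, if anything falls off the work surface, if the arm or the gripper's body presses on something with over 40 N, if the wrist force passes 120 N, or if a joint passes its speed limit or range.

## Working session

There is one attempt and no reset: what is moved stays moved. The work goes in short steps, each a Python script; the robot and the scene stay as the last script left them, time stands still between calls to the robot, and variables do not carry over. Pictures are saved under pics/ and viewed, at most 10 in all, crops included, and the job is handed in when it is done.

```bash
mkdir -p pics; ls
python3 - <<'E'
from rig import arm
import cv2,numpy as np
for n in ["scene","top"]:
    im=arm.snapshot(n); cv2.imwrite(f"pics/{n}0.png",im[:,:,::-1])
    c=arm.get_calibration(n); print(n,np.round(c["intrinsics"],1).tolist(),np.round(c["cam_to_world"],3).tolist())
print(arm.grip_depth,arm.current_t(),np.round(arm.current_tool_rot(),3).tolist())
E
```

```text
pics
scene [[496.3, 0.0, 254.1], [0.0, 496.3, 199.8], [0.0, 0.0, 1.0]] [[0.853, -0.327, 0.407, 0.032], [-0.522, -0.503, 0.689, -0.804], [-0.021, -0.8, -0.6, 0.798], [0.0, 0.0, 0.0, 1.0]]
top [[443.0, 0.0, 255.4], [0.0, 443.0, 189.4], [0.0, 0.0, 1.0]] [[-0.003, -0.983, 0.182, 0.333], [-1.0, 0.005, 0.011, 0.004], [-0.012, -0.182, -0.983, 1.096], [0.0, 0.0, 0.0, 1.0]]
0.0188 0.1 [[-0.913, 0.408, -0.0], [0.408, 0.913, -0.001], [0.0, -0.001, -1.0]]
```

View pics/scene0.png

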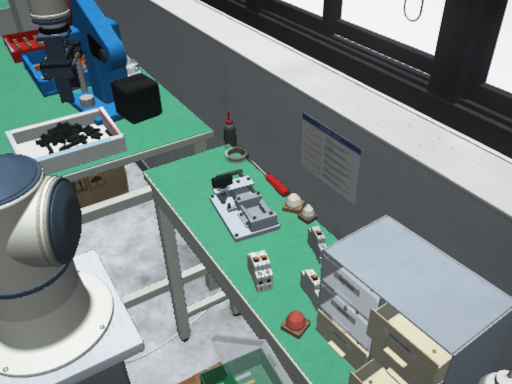

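View pics/top0.png

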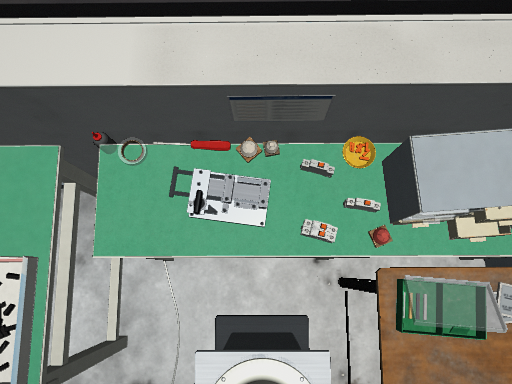

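The scene view shows the fixture at about (243,207) and the wide breaker at about (260,268). In the top view the fixture is at (230,197) with the bail on its left at (180,183) and the knob at (199,200). The wide breaker is at (320,231), and the slim ones are at (318,166) and (363,204). I'll take closer wrist views of the fixture and the breaker.

```bash
cat > h.py <<'E'
from rig import arm
import cv2,numpy as np
def ray(n,uv,z,c=None):
    c=c or arm.get_calibration(n); K=c["intrinsics"];T=np.array(c["cam_to_world"])
    d=T[:3,:3]@np.linalg.inv(K)@np.array([uv[0],uv[1],1.]); o=T[:3,3]
    return o+d*(z-o[2])/d[2]
def R(yaw): # tool down, tool x (pad width) at world angle yaw deg
    a=np.radians(yaw);c,s=np.cos(a),np.sin(a)
    return np.array([[c,s,0],[s,-c,0],[0,0,-1.]])
E
python3 - <<'E'
from h import *
for n,uv,z in [("fix",(230,197),.014),("brk",(320,231),.06),("knob",(199,200),.085)]:
    print(n,np.round(ray("top",uv if n!='x' else uv,z),3))
p=ray("top",(225,197),.014); b=ray("top",(320,231),.05)
for nm,q in [("wfix",p),("wbrk",b)]:
    best=None
    for yaw in (0,90,-90,180):
        q2=[q[0]-.06 if nm=="wfix" else q[0],q[1],.36]
        try:j=arm.solve_ik(q2,R(yaw))
        except Exception as e:j=None
        if j is not None: print(nm,yaw,np.round(j,0))
    arm.move_to([q[0]-.03,q[1],.36],R(0))
    arm.sleep(.2)
    c=arm.get_calibration("wrist"); im=arm.snapshot("wrist"); cv2.imwrite(f"pics/{nm}.png",im[:,:,::-1]); np.savez(f"pics/{nm}.npz",K=c["intrinsics"],T=c["cam_to_world"])
    print(np.round(c["cam_to_world"],3).tolist(),arm.current_t())
E
```

```text
fix [0.515 0.079 0.014]
brk [ 0.426 -0.135  0.06 ]
knob [0.497 0.145 0.085]
wfix 0 [ 4.  8. 85. -0. 87. 94.]
wfix 90 [ 4.  8. 85. -0. 87.  4.]
wfix -90 [   4.    8.   85.   -0.   87. -176.]
wfix 180 [  4.   8.  85.  -0.  87. -86.]
[[0.001, -0.967, -0.254, 0.556], [-1.0, -0.001, -0.001, 0.091], [0.0, 0.254, -0.967, 0.531], [0.0, 0.0, 0.0, 1.0]] 2.3417
wbrk 0 [-25.   6.  87.  -0.  87.  65.]
wbrk 90 [-25.   6.  87.  -0.  87. -25.]
wbrk -90 [-25.   6.  87.  -0.  87. 155.]
wbrk 180 [ -25.    6.   87.   -0.   87. -115.]
[[0.001, -0.967, -0.254, 0.468], [-1.0, -0.001, -0.001, -0.136], [0.0, 0.254, -0.967, 0.531], [0.0, 0.0, 0.0, 1.0]] 3.5583
```

View pics/wfix.png

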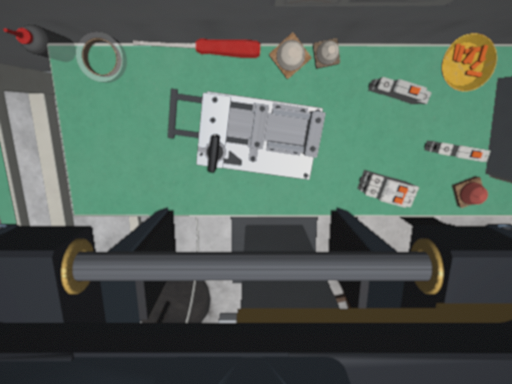

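View pics/wbrk.png

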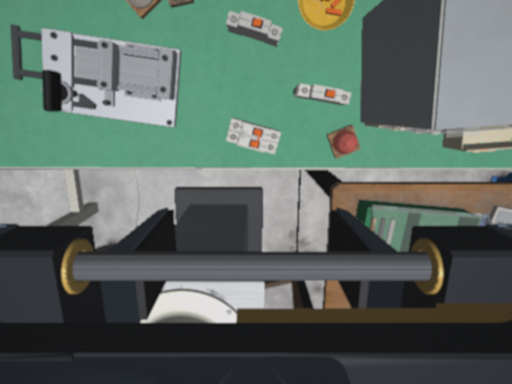

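The first wrist view shows the fixture plate with corners near (203,93), (325,107), (311,178) and (197,165), and the bail bar at u≈173. The second shows the wide breaker at (253,136). I'll take closer looks at both before acting.

Run:
```python
from h import *
def shot(nm):
    arm.sleep(.25)
    c=arm.get_calibration("wrist"); im=arm.snapshot("wrist"); np.savez(f"pics/{nm}.npz",K=c["intrinsics"],T=c["cam_to_world"]); cv2.imwrite(f"pics/{nm}_raw.png",im[:,:,::-1]); return im[:,:,::-1].copy(),c
arm.move_to([.36,-.135,.2],R(0))
im,c=shot("b"); 
K=c["intrinsics"];T=np.array(c["cam_to_world"])
def px(p):
    q=T[:3,:3].T@(np.array(p)-T[:3,3]); return (K@q/q[2])[:2]
print("brk px",px([.426,-.135,.06]),"tcp",px(arm.current_ee_pos()))
u,v=px([.426,-.135,.04]); u,v=int(u),int(v); print(u,v)
x0,y0=max(u-75,0),max(v-60,0); cr=im[y0:y0+120,x0:x0+150]; cv2.imwrite("pics/bcrop.png",cv2.resize(cr,None,fx=5,fy=5,interpolation=cv2.INTER_CUBIC)); print("b off",x0,y0)
arm.move_to([.40,.08,.2],R(0))
im,c=shot("f"); T=np.array(c["cam_to_world"])
u,v=px([.51,.09,.02]); u,v=int(u),int(v); print(u,v)
x0,y0=max(u-150,0),max(v-100,0); cr=im[y0:y0+225,x0:x0+300]; cv2.imwrite("pics/fcrop.png",cv2.resize(cr,(cr.shape[1]*8//3,cr.shape[0]*8//3),interpolation=cv2.INTER_CUBIC)); print("f off",x0,y0,arm.current_t())
```

```text
brk px [250.42218965 117.65141754] tcp [250.4256379  233.99260993]
250 117
b off 175 57
240 73
f off 90 0 5.7583
```

View pics/fcrop.png

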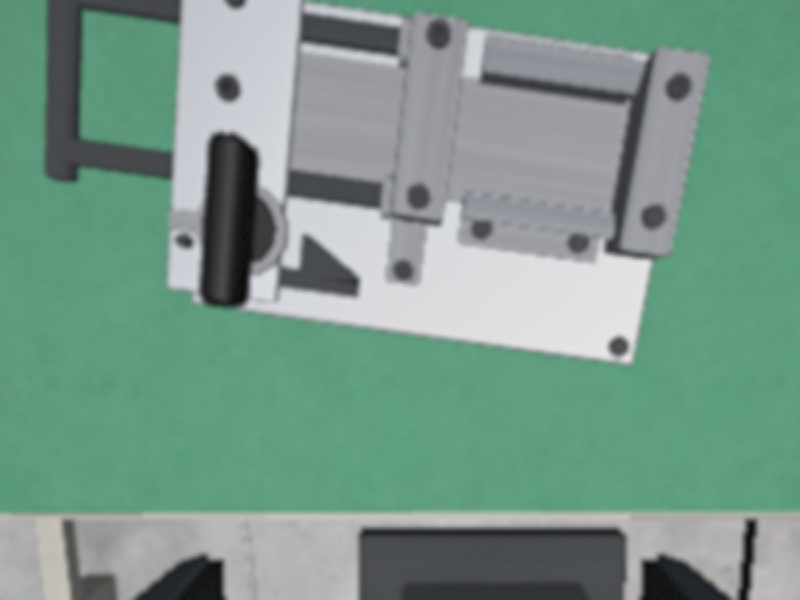

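View pics/bcrop.png

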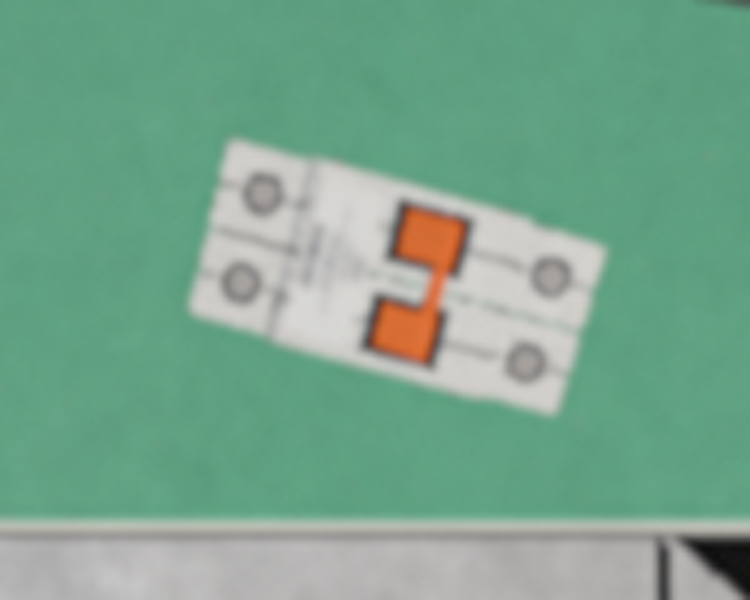

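The fixture crop gives the jaw face edge (466,20)–(440,222), the stop edge (655,48)–(620,248), the knob at about (226,218) and the bail bar at u≈62. In the breaker crop the ledge corners are (230,138), (608,245), (558,415) and (190,315). I'll turn these into positions and check them against the given sizes.

Run:
```python
from h import *
def L(n):
    d=np.load(f"pics/{n}.npz"); return dict(intrinsics=d["K"],cam_to_world=d["T"])
f,b,w=L("f"),L("b"),L("wfix")
F=lambda u,v,z: ray("",(90+u*3/8,v*3/8),z,f)[:2]
B=lambda u,v,z: ray("",(175+u/5,57+v/5),z,b)[:2]
ang=lambda d: np.degrees(np.arctan2(d[1],d[0]))
P=np.array([B(*p,.046) for p in [(230,138),(608,245),(558,415),(190,315)]])
c=P.mean(0); print("brk",c,"len",np.linalg.norm(P[1]-P[0]),np.linalg.norm(P[2]-P[3]),"wid",np.linalg.norm(P[3]-P[0]),np.linalg.norm(P[2]-P[1]),"ang",ang(P[1]-P[0]),ang(P[2]-P[3]))
jl=[F(466,20,.048),F(440,222,.048)]; st=[F(655,48,.048),F(620,248,.048)]
st2=[F(708,57,.048),F(668,256,.048)]
print("jaw",jl,np.linalg.norm(jl[0]-jl[1]),ang(jl[0]-jl[1]),"stop",st,np.linalg.norm(st[0]-st[1]),ang(st[0]-st[1]),ang(st2[0]-st2[1]))
print("jaw-stop",np.linalg.norm(np.mean(jl,0)-np.mean(st,0)),"expect 67")
e=[F(632,362,.014),F(250,308,.014)]; th=ang(e[1]-e[0])-90; print("base edge yaw",th)
kn=F(226,218,.085); print("knob",kn,"wing",F(235,135,.085),F(225,300,.085))
bar=[ray("",(175,90),.04,w)[:2],ray("",(172,138),.04,w)[:2]]
print("bar wfix",bar,np.linalg.norm(bar[0]-bar[1]),ang(bar[0]-bar[1]),"f:",F(63,0,.04),F(62,178,.04))
print("knob wfix",ray("",(213.5,153),.085,w)[:2])
for t in (th,ang(st[0]-st[1]),ang(jl[0]-jl[1])):
    a=np.radians(t);X=np.array([np.cos(a),np.sin(a)]);Y=np.array([-X[1],X[0]])
    for nm,p in dict(jaw=np.mean(jl,0),stop=np.mean(st,0),stop2=np.mean(st2,0),bar=np.mean(bar,0),barend=F(62,178,.04),corner=e[0],cheekT=F(482,75,.02),cheekB=F(612,200,.043)).items():
        d=p-kn; print(round(t,2),nm,np.round([d@X-.047,d@Y+.1],4))
```

```text
brk [ 0.43043377 -0.13921418] len 0.07956705872830107 0.07940218172125484 wid 0.03586385994766365 0.03565112046726983 ang -105.11124500642207 -104.95813504627357
jaw [array([0.56532819, 0.06574569]), array([0.49799362, 0.07487175])] 0.0679501992270466 -7.71843856742102 stop [array([ 0.55631428, -0.00147365]), array([0.48860217, 0.00714959])] 0.06825900208668853 -7.257635450912779 -7.929662682766562
jaw-stop 0.06809546510262397 expect 67
base edge yaw -7.992054860575166
knob [0.4962869  0.14591953] wing [0.52155815 0.14135881] [0.47008061 0.14797887]
bar wfix [array([0.58725372, 0.20741394]), array([0.51515685, 0.21667238])] 0.07268891192800554 -7.317684338760596 f: [0.5743576  0.21021121] [0.5146716  0.21751975]
knob wfix [0.49741181 0.14628667]
-7.99 jaw [-0.0015  0.03  ]
-7.99 stop [-0.0012 -0.0381]
-7.99 stop2 [-0.0015 -0.0569]
-7.99 bar [-0.0018  0.1731]
-7.99 barend [-0.0387  0.1735]
-7.99 corner [-0.0777 -0.0599]
-7.99 cheekT [0.0227 0.0213]
-7.99 cheekB [-0.0184 -0.0332]
-7.26 jaw [-0.0024  0.0295]
-7.26 stop [-0.003  -0.0386]
-7.26 stop2 [-0.0035 -0.0575]
-7.26 bar [-0.0009  0.1725]
-7.26 barend [-0.0378  0.1733]
-7.26 corner [-0.0797 -0.0595]
-7.26 cheekT [0.0217 0.0204]
-7.26 cheekB [-0.0201 -0.0336]
-7.72 jaw [-0.0018  0.0298]
-7.72 stop [-0.0018 -0.0383]
-7.72 stop2 [-0.0022 -0.0572]
-7.72 bar [-0.0015  0.1729]
-7.72 barend [-0.0384  0.1734]
-7.72 corner [-0.0784 -0.0597]
-7.72 cheekT [0.0223 0.0209]
-7.72 cheekB [-0.019  -0.0333]
```

All the sizes agree: breaker 80×36, jaw and stop 68 wide, 68 between them, yaw about −7.7°. Next I'll hook the bail loosely and draw it while watching the force.

```bash
cat >> h.py <<'E'
YAW=-7.7; a_=np.radians(YAW); FX=np.array([np.cos(a_),np.sin(a_),0]); FY=np.array([-np.sin(a_),np.cos(a_),0]); O=np.array([.5277,.0425,0])
def fx(x,y,z): return O+x*FX+y*FY+np.array([0,0,z])
def fF(): return np.round([arm.current_force()@FX,arm.current_force()@FY,arm.current_force()[2]],1)
E
python3 - <<'E'
from h import *
Rf=R(YAW)
arm.grip(.04)
arm.move_to(fx(0,.172,.12),Rf)
arm.move_l(fx(0,.172,.018),feed=.12); print(fF())
arm.grip(.022); print(arm.current_width(),fF(),arm.current_t())
arm.move_l(fx(0,.172+.044,.018),feed=.08); print(fF())
for d in np.arange(.048,.066,.002):
    arm.move_l(fx(0,.172+d,.018),feed=.05); f=fF(); print(round(d,3),f)
    if f[1]<-22: break
arm.move_l(fx(0,.172+d-.008,.018),feed=.05); print(fF())
arm.move_l(fx(0,.172+d-.014,.018),feed=.05); print(fF())
arm.grip(.05); print(fF())
arm.move_l(fx(0,.172+d-.014,.13),feed=.2)
print(arm.current_t())
E
```

```text
[-0.5  0.4  0.3]
0.022273082051953292 [ 0.4 -0.  -0.1] 9.0167
[ 1.8 -8.5  1.1]
0.048 [ 2.4 -8.   1.1]
0.05 [ 1.9 -8.1  1.3]
0.052 [ 2.7 -6.8  0.3]
0.054 [ 1.9 -8.   1.4]
0.056 [ 2.4 -8.5  0.7]
0.058 [ 3.  -8.4  1.2]
0.06 [ 2.  -9.5  0.5]
0.062 [  4.  -17.8   2.5]
0.064 [  6.1 -32.2   6.6]
[ 1.8 -8.9  0.6]
[-0.6 -0.2 -0.2]
[-0.3 -0.1 -0.3]
13.8583
```

The jaw is caught: the force dropped to zero on moving back. Now I'll pick up the wide breaker and hover it over the nest.

Run:
```python
from h import *
Rb=R(75); b=np.array([.4304,-.1392,0])
arm.grip(.06)
arm.move_to(b+[0,0,.13],Rb)
arm.move_l(b+[0,0,.031],feed=.15); print(fF())
arm.grip(.02); print(arm.current_width(),arm.current_grasp_force(),fF())
arm.move_l(b+[0,0,.15],feed=.15); print(arm.current_width(),fF())
arm.move_to(fx(0,.008,.031+.018+.045),R(YAW+90))
arm.sleep(.3)
c=arm.get_calibration("wrist"); im=arm.snapshot("wrist")[:,:,::-1]; np.savez("pics/h.npz",K=c["intrinsics"],T=c["cam_to_world"]); cv2.imwrite("pics/h.png",cv2.resize(im[60:360,56:456],None,fx=2,fy=2,interpolation=cv2.INTER_CUBIC))
s=arm.snapshot("scene")[150:270,170:330,::-1]; cv2.imwrite("pics/hs.png",cv2.resize(s,None,fx=5,fy=5,interpolation=cv2.INTER_CUBIC))
print(arm.current_t(),np.round(arm.current_ee_pos()-fx(0,.008,.094),4))
```

```text
[ 0.   0.5 -0.2]
0.03597619142042203 29.98022586107254 [-0.9  0.3  7.7]
0.03571862943762219 [-0.1 -0.6 -1.6]
19.7667 [ 0.     -0.0005  0.0002]
```

View pics/h.png

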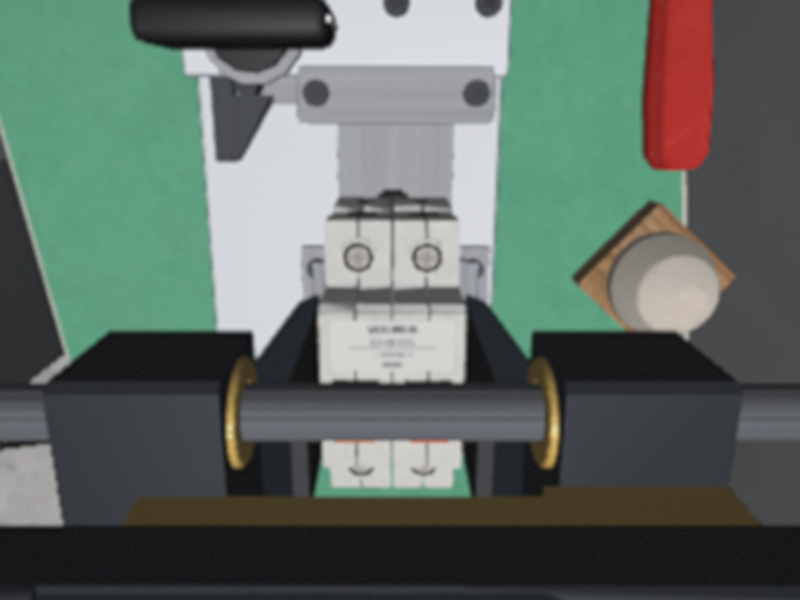

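The hover view shows the jaw standing open (block at v≈95) and the breaker (u≈393) centred on the nest (u≈396) to within about 0.5 mm. I'll lower it and release.

Run:
```python
from h import *
arm.move_l(fx(0,.008,.049+.027),feed=.12); print(fF())
for h in [.018,.010,.005,.003,.002,.001,0,-.001,-.002]:
    arm.move_l(fx(0,.008,.049+h),feed=.06); f=fF(); print(h,f)
    if f[2]>6 or abs(f[0])>15: break
arm.grip(.056); print(arm.current_width(),fF())
arm.move_l(fx(0,.008,.15),feed=.2)
# back off to view
arm.move_to(fx(-.06,.05,.2),R(YAW))
arm.sleep(.2)
im=arm.snapshot("wrist")[:,:,::-1]; cv2.imwrite("pics/p.png",cv2.resize(im[0:225,90:390],(800,600),interpolation=cv2.INTER_CUBIC)); c=arm.get_calibration("wrist"); np.savez("pics/p.npz",K=c["intrinsics"],T=c["cam_to_world"])
print(arm.current_t())
```

```text
[ 0.1 -0.8 -1.7]
0.018 [ 0.3 -0.7 -1.7]
0.01 [ 0.1 -0.8 -1.4]
0.005 [ 0.6 -0.5 -1.9]
0.003 [ 0.3  0.6 -2.5]
0.002 [-0.2  0.4 -2. ]
0.001 [ 0.1  0.1 -2.2]
0 [-1.8  0.4  5.8]
-0.001 [-5.6 -0.1 21.1]
0.055955845813398596 [ 0.2  0.  -0.5]
25.1083
```

View pics/p.png

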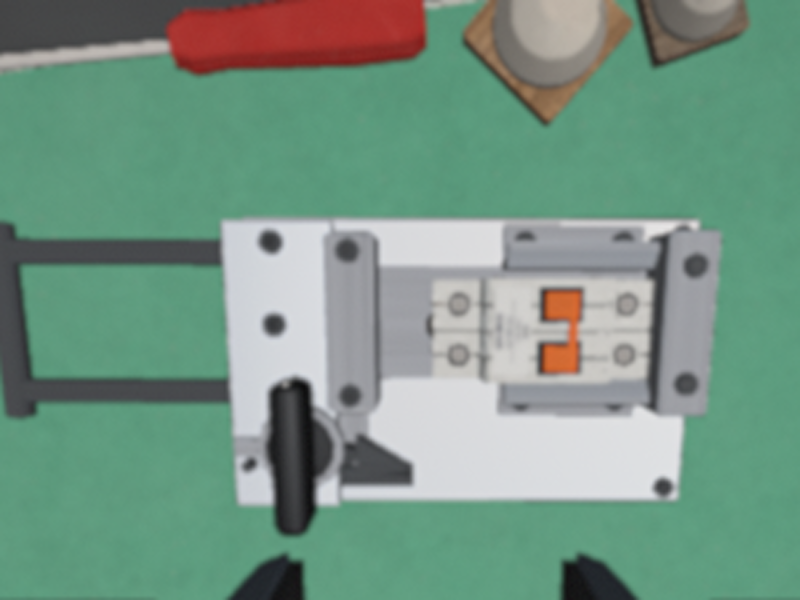

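The breaker stands between the cheeks at (545,330) with its levers up, and the jaw stays open by itself at (350,322). The knob wing's top is centred at about (290,456). Now for the knob, using a loose grip of the wing.

Run:
```python
from h import *
d=np.load("pics/p.npz"); c=dict(intrinsics=d["K"],cam_to_world=d["T"])
m=ray("",(90+290*3/8,456*3/8),.085,c); e=fx(-.047,.1,0); print("img",m,"frame",e,"old [.4963 .1459]")
k=(m+e)/2; 
if np.linalg.norm((m-e)[:2])>.006: raise SystemExit("check")
def P(t,z=.060): return [k[0],k[1],z],R(YAW+180-t)
arm.grip(.036)
arm.move_to(*P(0,.14)); 
arm.move_l(P(0)[0],feed=.12); print(fF())
arm.grip(.0165); print("w",arm.current_width(),fF())
t0=arm.current_torque()[2]
for t in list(range(8,49,8))+list(range(50,76,2)):
    arm.move_to(*P(t)); q=arm.current_torque()[2]-t0; print(t,round(q,3),fF())
    if t>=50 and (abs(q)>.5 or np.abs(fF()).max()>15): break
arm.sleep(.2); print("end",t,arm.current_torque()[2]-t0,arm.current_t())
im=arm.snapshot("scene")[150:270,170:330,::-1]; cv2.imwrite("pics/k.png",cv2.resize(im,None,fx=5,fy=5,interpolation=cv2.INTER_CUBIC))
```

```text
img [0.49774734 0.14670931 0.085     ] frame [0.49452241 0.14789567 0.        ] old [.4963 .1459]
[-0.6 -0.9 -0. ]
w 0.016506426957830535 [0.4 0.5 0.6]
8 0.119 [-1.3  4.4  2.4]
16 0.067 [-0.8  4.2 -0.3]
24 0.118 [-2.   4.5  0.6]
32 0.071 [ 0.1  3.9 -0.9]
40 0.142 [ 1.4  4.4 -0.7]
48 0.05 [ 0.6  5.  -0.5]
50 0.029 [ 0.9  5.4 -0.5]
52 0.059 [ 2.   4.5 -0.8]
54 0.074 [1.2 4.9 0.1]
56 0.072 [1.6 5.6 0.2]
58 0.113 [ 2.4  7.1 -1.1]
60 0.414 [ 2.4  7.7 -1. ]
62 0.951 [ 2.4  8.2 -0.9]
end 62 0.9910792855217323 33.1667
```

The moment rises sharply at about 60°, which is the stop plus the grip's play. I'll open to let the knob spring back, lift and look.

Run:
```python
from h import *
arm.grip(.08); arm.sleep(.3); print(fF())
p=arm.current_ee_pos(); arm.move_l([p[0],p[1],.15],feed=.2)
arm.move_to(fx(-.06,.05,.2),R(YAW)); arm.sleep(.2)
im=arm.snapshot("wrist")[:,:,::-1]; cv2.imwrite("pics/q.png",cv2.resize(im[0:225,90:390],(800,600),interpolation=cv2.INTER_CUBIC))
print(arm.current_t())
```

```text
[-0.3  0.2 -0.1]
37.2
```

View pics/q.png

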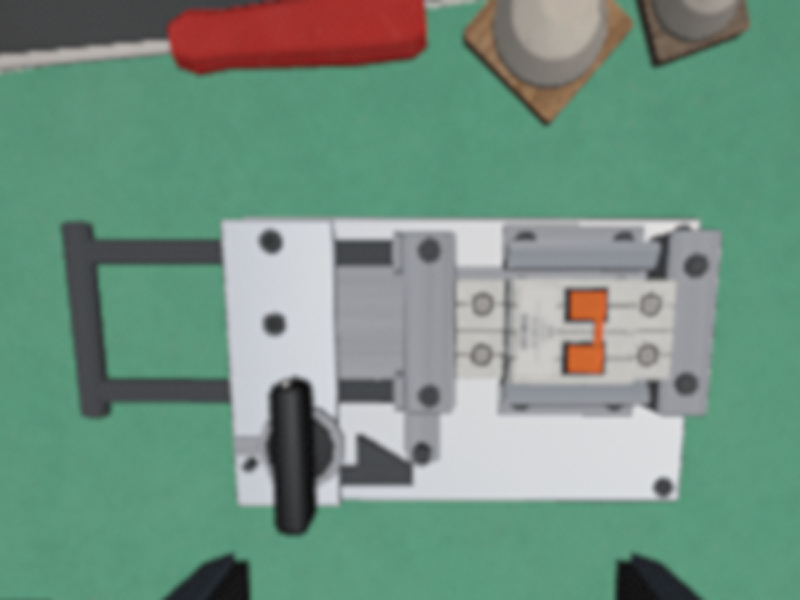

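The jaw (face at u≈455) has closed and holds the breaker against the fixed stop (u≈675). The knob is back at rest and the gripper is clear, so I'll hand in.

```bash
python3 -c "
from rig import arm
print(arm.sign_off())"
```

```text
the job is handed in; nothing more can be done
None
```

The wide breaker stands levers up in the nest, with the released jaw holding it against the fixed stop and the knob back at rest; I didn't touch the slim breakers, and I handed the job in at about 37 s of the 54 s allowed.

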